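Put the nested cups and the glasses case away in the lift-up cabinet

TASK

Clear the shelf for the night: raise the cabinet's lift-up door until its stay locks and holds it up by itself, then put the glasses case (if it is there) inside, lying flat, and stand every white cup upright by itself on the cabinet floor, lifting the nested ones off their stack one at a time. When all are in, press the release pad so that the stay lets go, and bring the door down until it is fully shut. Leave the other things on the shelf where they are.

Things in the scene. Friction and masses are not known exactly. Their poses are not given: they have to be found in the camera images.
- cabinet: Fixed white cabinet, open on top under a sloping lift-up door. Origin: centre of its underside; x from its low front (robot side) to its high back, y to its left end, z up. Outside 175 (x) by 420 mm (y); walls 10, floor 8 mm thick; inside x ±77, y ±200 mm. Front wall 55 mm high, back wall 120. At its left end a grey stay housing, 35 mm wide, x +5 to +110 mm, 135 mm high.
- door (a joint): Turn of the frosted-glass door, rad: 0 shut; grows as its front edge rises. At 1.95 (past upright) a sprung catch snaps in and holds it; end stop 2.08, so raise it to about 2.03, then let go. Raising takes 3 to 6 N at the handle. Let go below the catch, or released, it sinks slowly (about 0.3 rad/s) and rests ajar at 0.2 to 0.5; a light push (2 N) down on its front edge shuts it; it stays shut.
- door_handle (a point): Centre of the steel pull at the middle of the door's front edge: an upright disc, 26 mm diameter, 16 mm thick, flat faces along the cabinet's y (pinch across them from above, any pitch), on a thin stem. 211 mm from the hinge line; shut it stands 53 mm below the hinge and 205 mm in front of it. The door panel, 420 mm wide, 10 mm thick, ends 24 mm short of this point.
- door_hinge (a point): Middle of the door's hinge line, which runs along the cabinet's y, at the back top edge: x +87.5 mm, z 120 mm in the cabinet's frame.
- release (a joint): Travel of the release pad in m: 0 up, 0.012 fully down; a spring returns it (3 N at the top, 7 N at the bottom). It moves the catch, so it dips and springs back as the door snaps into its lock. To unlock, press it fully down and keep it down about 1.5 s until the door has sunk clear of the catch.
- release_top (a point): Centre of the top face of the grey release pad, 30 mm by 28 mm, pressed straight down; it stands outside the left end of the cabinet, at x -62 mm, y +255 mm, z 84 mm in the cabinet's frame when up, 45 mm clear to the left of the door's edge.
- coaster: Fixed stone coaster, 90 mm diameter, 6 mm thick, on which the nested stack of cups stands; origin centre of its underside.
- cup1: White porcelain cup, 48 mm high, 120 g: body 58 mm in diameter from 24 mm up, on a solid foot 45 mm in diameter; hollow above 28 mm, wall 5 mm. Origin: centre of its underside, z up. Cup1, cup2 and perhaps cup3 stand nested on the coaster, each 28 mm above the next, so 28 mm of the top cup's side is free above the rim below; lift straight up 25 mm or more to part them.
- cup2: Cup like cup1, nested in cup1 at the start.
- cup3: Cup like cup1, nested in cup2 at the start; may be absent.
- cup4: Cup like cup1, standing alone on the shelf at the start; may be absent.
- case: Tortoiseshell reading glasses case, a closed box 110 mm (x) by 44 mm (y) by 34 mm high, about 90 g, lying on the shelf. Origin: centre of its underside, z up. May be absent.
- pump: Bystander: white closed pump dispenser, 60 mm diameter, 137 mm high; origin centre of its underside.
- crusher: Bystander: stainless pill crusher, 47 mm diameter, 72 mm high; origin centre of its underside.
- brush: Bystander: yellow denture brush, about 150 mm long (along x, from -55 to +93 mm), 20 mm high, lying down; origin on its underside.
- ringdish: Bystander: small ceramic ring dish, 80 mm diameter, 16 mm high; origin centre of its underside.

How it is judged:
On the way, in this order (a step that is already met when the one before it is completed fails the run):
1. the door is up, the stay has locked, and it stays up untouched (value of joint door above 1.88 rad and value of joint release below 0.003 m and contact force between each of the fingers, the arm and door below 0.1 N), for 0.5 s.
2. with the door locked up, the case lies in the cabinet and every cup stands in it by itself (value of joint door above 1.88 rad and value of joint release below 0.003 m and x of cup1 in the frame of cabinet between -0.06 and 0.06 m and y of cup1 in the frame of cabinet between -0.185 and 0.185 m and z of cup1 in the frame of cabinet between 0.002 and 0.016 m and angle between each of cup1, cup2, cup3, cup4, case's own z axis and vertical below 0.15 rad and linear speed of each of cup1, cup2, cup3, cup4, case below 0.03 m/s and x of cup2 in the frame of cabinet between -0.06 and 0.06 m and y of cup2 in the frame of cabinet between -0.185 and 0.185 m and z of cup2 in the frame of cabinet between 0.002 and 0.016 m and x of cup3 in the frame of cabinet between -0.06 and 0.06 m and y of cup3 in the frame of cabinet between -0.185 and 0.185 m and z of cup3 in the frame of cabinet between 0.002 and 0.016 m and x of cup4 in the frame of cabinet between -0.06 and 0.06 m and y of cup4 in the frame of cabinet between -0.185 and 0.185 m and z of cup4 in the frame of cabinet between 0.002 and 0.016 m and x of case in the frame of cabinet between -0.077 and 0.077 m and y of case in the frame of cabinet between -0.2 and 0.2 m and z of case in the frame of cabinet between 0.002 and 0.016 m), for 0.2 s.
3. the release pad is pressed (value of joint release above 0.004 m), for 0.1 s.
At the end, for the whole second after the job is handed in: The door is shut (joint below 0.04 rad) with the release pad up; each cup stands upright (within 0.15 rad) by itself on the cabinet floor (not nested), centre within 60 mm in x and 185 mm in y of the cabinet's centre, and the case lies flat on the floor inside; all at rest (x of cup1 in the frame of cabinet between -0.06 and 0.06 m and y of cup1 in the frame of cabinet between -0.185 and 0.185 m and z of cup1 in the frame of cabinet between 0.002 and 0.016 m and angle between each of cup1, cup2, cup3, cup4, case's own z axis and vertical below 0.15 rad and linear speed of each of cup1, cup2, cup3, cup4, case below 0.03 m/s and x of cup2 in the frame of cabinet between -0.06 and 0.06 m and y of cup2 in the frame of cabinet between -0.185 and 0.185 m and z of cup2 in the frame of cabinet between 0.002 and 0.016 m and x of cup3 in the frame of cabinet between -0.06 and 0.06 m and y of cup3 in the frame of cabinet between -0.185 and 0.185 m and z of cup3 in the frame of cabinet between 0.002 and 0.016 m and x of cup4 in the frame of cabinet between -0.06 and 0.06 m and y of cup4 in the frame of cabinet between -0.185 and 0.185 m and z of cup4 in the frame of cabinet between 0.002 and 0.016 m and x of case in the frame of cabinet between -0.077 and 0.077 m and y of case in the frame of cabinet between -0.2 and 0.2 m and z of case in the frame of cabinet between 0.002 and 0.016 m and value of joint door below 0.04 rad and value of joint release below 0.003 m); the robot touches nothing.
It fails at once if the pump dispenser is moved more than 25 mm or tipped (distance of pump from where it was at the start of the episode above 0.025 m or angle between pump's own z axis and vertical above 0.3 rad).
It fails at once if the pill crusher is moved more than 25 mm or tipped (distance of crusher from where it was at the start of the episode above 0.025 m or angle between crusher's own z axis and vertical above 0.3 rad).
It fails at once if the denture brush is moved more than 25 mm or tipped (distance of brush from where it was at the start of the episode above 0.025 m or angle between brush's own z axis and vertical above 0.3 rad).
It fails at once if the ring dish is moved more than 25 mm or tipped (distance of ringdish from where it was at the start of the episode above 0.025 m or angle between ringdish's own z axis and vertical above 0.3 rad).
Of cup3, cup4, case only 1 to 3 are there at a start; the rules pass over those that are not, and their reading is None.
At some moment in a run one of case, cup4 may be knocked a few centimetres aside while the robot is not near it.
Once in a run the grip may slacken for a moment while it holds something.
It also fails if it takes over 210 s, if anything falls off the work surface, if the arm or the gripper's body presses on something with over 40 N, if the wrist force passes 120 N, or if a joint passes its speed limit or range.

ROBOT

A 6-joint arm with a two-finger parallel gripper is mounted at the origin on the work surface. World frame = base frame: x ahead of the robot, y to its left, z up, the work surface at z = 0. Lengths are in m, angles in rad, forces in N, time in s.
With the tool pointing down it reaches from about 0.325 to 0.75 m from the base axis. Payload 7.6 kg.
Tool frame: the origin (TCP) lies between the finger pads; the fingertips stand bot.nose_length ahead of it and the grasp point (between the pads) lies 5 mm behind it (bot.nose_length is the distance from the TCP to the fingertips, in m); z points along the fingers, y is the direction in which the jaws open and shut (so a half turn about z gives the same grasp; the last joint's range is limited). The gripper opens to 85 mm and grips with 20 to 120 N. Pads are 22 mm wide; open, the fingers measure 114 mm over their backs; the gripper's body (76 mm by 85 mm) begins 54 mm behind the grasp point. The pads swing forward as they close: fully open they stand 13 mm farther back than shut.
Start: joints at [-1.269, 0.052, 1.401, -0, 1.689, -0.07], TCP at [0.191, -0.489, 0.245] pointing down, gripper open.
Joint ranges: [-2.9, 2.9], [-0.91, 2.17], [0.12, 2.37], [-1.06, 4.2], [0.26, 2.73], [-2.93, 2.93]. Speed limits (rad/s): [2.57, 2.57, 3.01, 3.14, 3.14, 3.14].

INTERFACE

Orientations are given as a unit quaternion [w, x, y, z].
In Python, from plant import bot gives the robot as it stands.
- The arm moves only by the shell command python3 -m pendant 'ROWS' [FORCE]. ROWS is JSON, a list of rows, each a list of 7 numbers: the turn, a rotation vector about the tool's x, y, z each as a share of pi/4 rad, from -1 to 1, then the shift along the tool's x, y, z each as a share of 100 mm, from -1 to 1, then the opening, from 0 (shut) to 1 (fully open). A call has 1 to 12 rows; each row is the pose to reach, as a shift and turn from the pose commanded when the call began, along the tool's axes at that moment; what a row does not reach only later rows make up. A row lasts 1/12 s, in which the tool goes at most 41.7 mm and 7.16 degrees, less where a joint would pass 70% of its speed; a pose out of reach is approached as far as the arm can. A call with a number of a shift or a turn outside -1 to 1 is refused whole. A call with a gripper value outside its range is refused whole. The fingers move at their own pace and stop on an object; FORCE is the grip in N (left out, the last holds). Time passes only in rows, so rows that repeat a pose let the fingers close. It gives the time, the measured TCP pose, the force and the opening at its end, in the units of the state.
- bot.get_state(): the state, without advancing time (a new reading comes with each control period).
- bot.grab_frame(name): name is "scene" or "top"; returns a dict with "color" (400x640x3 uint8, blue, green, red), "intrinsics" (3x3 intrinsics, pixels), "k1" (the pictures are not rectified: a ray, as slopes to the right and down, at radius r is drawn at 1 + k1 r^2 times it, then the intrinsics apply), "world_from_camera" (4x4, takes a point from camera to world coordinates). Camera axes: x right, y down, z forward; pixel columns grow to the right and rows downward; lengths in m; the calibration is good to about 2 mm. A picture is of the moment at which its call begins. There is no depth.
- bot.finish_job(): hands the job in, once; it reports no verdict.
The state is a dict: "time_s": time; "joints": joint angles; "joint_velocities": joint speeds; "effort": joint torques, N m; "position": TCP position; "eef_rot": TCP orientation; "force": force on the tool from outside, world axes, zero at the start; "moment": the same for the moment, N m; "finger_gap": opening from 0.0 (shut) to 1.0 (fully open).
Only numpy, scipy, OpenCV 4.12 (cv2) and the standard library are available. Lean on these libraries where they do the work, as an engineer would, in place of code of your own. Each camera call takes 0.05 s, during which the arm holds its last target. There are 200 camera calls.

## Working session

There is one attempt and no reset: what is moved stays moved. The work goes in short steps, Python scripts to look and compute and a shell command to move; the robot and the scene stay as the last step left them, time stands still between calls to the robot, and variables do not carry over. Pictures are saved under pics/ and viewed, about 12 in all and at most 16, crops included, and the job is handed in when it is done.

```bash
ls; mkdir -p pics
python3 - <<'E'
from plant import bot
import cv2
s=bot.get_state();print(s, bot.nose_length)
for n in("scene","top"):
    f=bot.grab_frame(n);cv2.imwrite(f"pics/{n}0.png",f["color"]);print(n,f["intrinsics"],f["k1"],f["world_from_camera"])
E
```

```text
pics
{'time_s': 0.0, 'joints': array([-1.26925905e+00,  5.27960957e-02,  1.40174459e+00,  2.77691638e-05,
        1.68864075e+00, -7.02813074e-02]), 'joint_velocities': array([ 0.00169497, -0.00060422, -0.0004039 , -0.00149317,  0.00029661,
       -0.00060692]), 'effort': array([-1.33784528e-03, -3.81667578e+01, -3.60189378e+01, -1.03488462e-04,
        6.18897946e-03, -1.88347036e-05]), 'position': array([ 0.19068707, -0.48882748,  0.24448369]), 'eef_rot': array([-7.90676702e-04,  9.82767974e-01,  1.84841767e-01, -7.79517110e-05]), 'force': array([ 0.71795694, -0.49662076, -0.09825358]), 'moment': array([ 0.00665465, -0.01033023,  0.00608101]), 'finger_gap': 0.9993139500493825} 0.014
scene [[370.44575821   0.         318.83912677]
 [  0.         370.44575821 197.98859323]
 [  0.           0.           1.        ]] -0.03463014553046176 [[-0.76474409  0.35897779 -0.53507142  0.9688892 ]
 [ 0.64411675  0.44748745 -0.62037779  0.54626598]
 [ 0.0167359  -0.81907871 -0.57343699  0.57912995]
 [ 0.          0.          0.          1.        ]]
top [[410.08863254   0.         320.59436547]
 [  0.         410.08863254 198.80390082]
 [  0.           0.           1.        ]] -0.02743787769600346 [[ 0.08803461 -0.97399687  0.20875825  0.34304361]
 [-0.9961146  -0.08558128  0.02077359  0.00305982]
 [-0.00236761 -0.20977593 -0.97774662  1.02358964]
 [ 0.          0.          0.          1.        ]]
```

View pics/scene0.png

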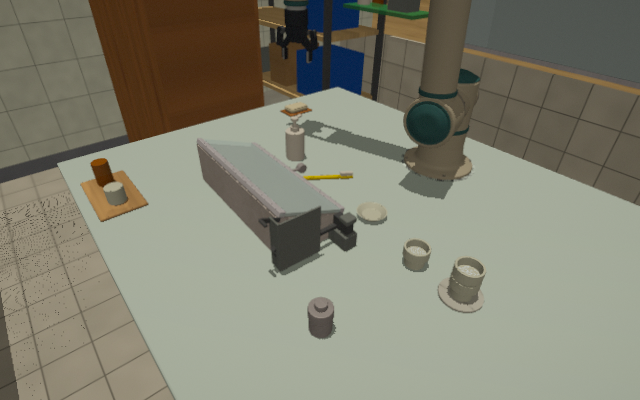

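View pics/top0.png

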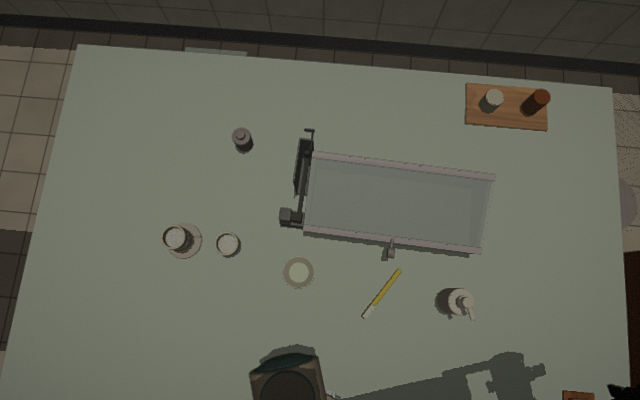

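The scene picture shows the stack at about (466,280), a lone cup at (417,255), the ring dish (372,213), the crusher (320,317), the pump (296,140) and the brush (330,177). The top picture shows the same items, and the cabinet around (398,205) with its handle at (390,248). I'll enlarge the doubtful parts.

```bash
cat > h.py <<'E'
import numpy as np, cv2, json
from scipy.spatial.transform import Rotation as R
from plant import bot
def cam(n):
    f=bot.grab_frame(n); return f
def ray(f,u,v):
    K=f["intrinsics"];d=np.array([(u-K[0,2])/K[0,0],(v-K[1,2])/K[1,1]])
    x=cv2.undistortPoints(np.array([[[u,v]]],float),K,np.array([f["k1"],0,0,0.]))[0,0]
    T=f["world_from_camera"];d=T[:3,:3]@np.array([x[0],x[1],1]);return T[:3,3],d/np.linalg.norm(d)
def onz(f,u,v,z):
    o,d=ray(f,u,v);return o+d*(z-o[2])/d[2]
def tri(fa,a,fb,b):
    o,d=ray(fa,*a);p,e=ray(fb,*b)
    s=np.linalg.lstsq(np.c_[d,-e],p-o,rcond=None)[0]
    A=o+s[0]*d;B=p+s[1]*e;return (A+B)/2,np.linalg.norm(A-B)
def proj(f,P):
    T=f["world_from_camera"];c=T[:3,:3].T@(np.array(P,float)-T[:3,3])
    q,_=cv2.projectPoints(c[None],np.zeros(3),np.zeros(3),f["intrinsics"],np.array([f["k1"],0,0,0.]));return q[0,0]
E
python3 - <<'E'
import cv2,numpy as np
s=cv2.imread('pics/scene0.png');t=cv2.imread('pics/top0.png')
def c(i,x,y,w,h,W,H):return cv2.resize(i[y:y+h,x:x+w],(W,H),interpolation=cv2.INTER_CUBIC)
a=np.hstack([c(s,390,225,100,90,400,300)*1,c(s,250,190,120,90,400,300)])
b=np.hstack([c(t,155,215,100,75,400,300),c(t,275,120,120,150,400,300)])
cv2.imwrite('pics/c1.png',np.clip(np.vstack([a,b]).astype(float)*1.4,0,255).astype(np.uint8))
E
```

```text
(no output)
```

View pics/c1.png

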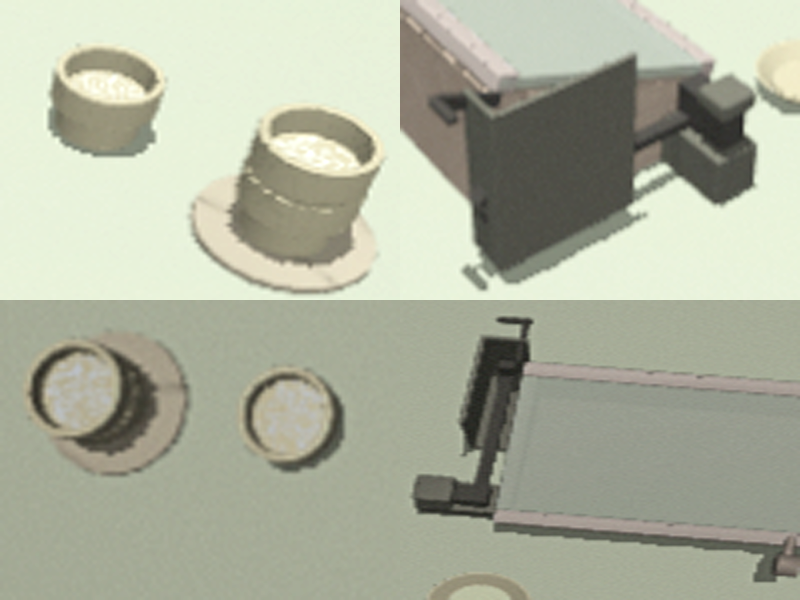

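Run:
```python
from h import *
np.set_printoptions(precision=4,suppress=True)
S=cam("scene");T=cam("top")
for n,s,t in [("stack",(470,268),(174.2,237.5)),("cup4",(417.5,249),(227.2,244.2)),("rel",(346.6,217.6),(285,213.5)),("handle",(300,168),(391,247)),("boardbrown",(296,110),(575,395)),
 ("pump",(295,125),(461,297)),("crusher",(320,304),(241,133))]:
    print(n,*tri(S,s,T,t))
# cabinet corners top, rails
for n,s,t in [("frontL",(337,206),(304,232)),("frontR",(0,0),(480,252)),("backL",(276,240),(313,153)),("backR",(198,140),(495,176))]:
    print(n,tri(S,s,T,t) if s[0] else '',onz(T,*t,.06 if 'front' in n else .125))
s=S["color"];t=T["color"]
def c(i,x,y,w,h,W,H):return cv2.resize(i[y:y+h,x:x+w],(W,H),interpolation=cv2.INTER_CUBIC)
a=np.hstack([c(s,270,145,80,60,400,300),c(s,185,120,100,75,400,300)])
b=np.hstack([c(t,350,225,80,60,400,300),c(t,420,160,100,75,400,300)])
cv2.imwrite('pics/c2.png',np.clip(np.vstack([a,b]).astype(float)*1.4,0,255).astype(np.uint8))
```

```text
stack [0.4234 0.3563 0.0738] 0.002214281137294616
cup4 [0.422  0.2389 0.0377] 0.001782935379991213
rel [0.503  0.1021 0.0797] 0.0020815886462936025
handle [ 0.4445 -0.1472  0.0704] 0.006516339679523236
boardbrown [ 0.1405 -0.584   0.0278] 0.027952790720453508
pump [ 0.3456 -0.2974  0.1161] 0.004419133255469476
crusher [0.6949 0.2352 0.0676] 0.0027093011775784635
frontL (array([0.4711, 0.0488, 0.0649]), np.float64(0.01806047747819507)) [0.4654 0.0555 0.06  ]
frontR  [ 0.4543 -0.3603  0.06  ]
backL (array([0.6589, 0.0525, 0.0676]), np.float64(0.0017955036328821288)) [0.6406 0.049  0.125 ]
backR (array([ 0.623 , -0.3697,  0.1223]), np.float64(0.000883568535483031)) [ 0.6226 -0.3689  0.125 ]
```

View pics/c2.png

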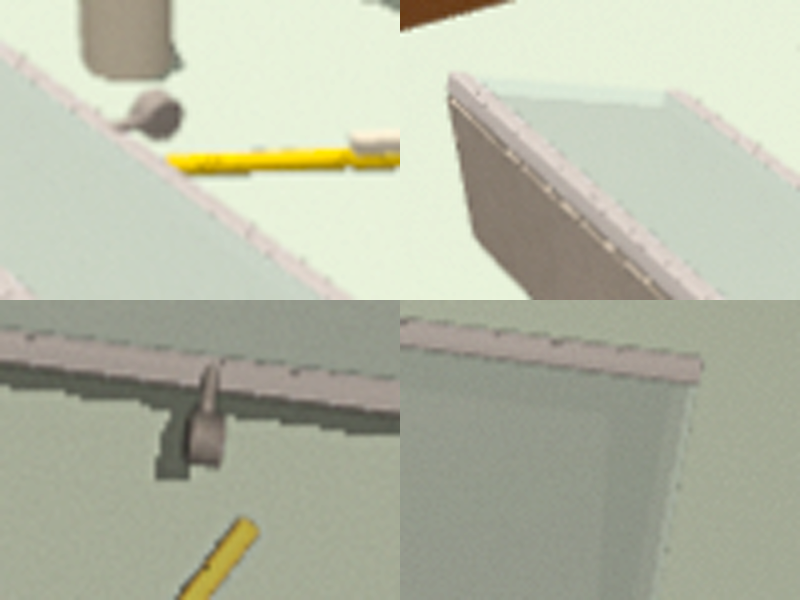

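Run:
```python
from h import *
np.set_printoptions(precision=4,suppress=True)
S=cam("scene");T=cam("top")
print("handle",*tri(S,(301.6,168),T,(391.2,252.4)))
print("brushT",onz(T,391,270,.01),onz(T,365,316,.01), "dish",onz(T,299,272,.016))
o=np.array([.5442,-.156,0]);M=R.from_rotvec([0,0,-.043]).as_matrix()
s=cv2.resize(S["color"],None,fx=4,fy=4);t=cv2.resize(T["color"],None,fx=4,fy=4)
for n,p in dict(rel=(-.062,.255,.084),han=(-.1175,0,.067),bL=(.0875,.21,.12),bR=(.0875,-.21,.12),fL=(-.0875,.21,.055),fR=(-.0875,-.21,.055),bot=(-.0875,.21,0),b2=(.0875,-.21,0)).items():
    P=o+M@p; print(n,P,proj(S,P),proj(T,P))
    for im,f in((s,S),(t,T)): cv2.circle(im,tuple(int(x) for x in proj(f,P)*4+2),4,(0,0,255),1)
a=np.hstack([s[430:1070,760:1460],])
cv2.imwrite('pics/c3.png',np.hstack([cv2.resize(s[520:1100,760:1460],(400,331)),cv2.resize(t[560:1140,1100:2060][:,:],(400,331))]))
```

```text
handle [ 0.4341 -0.1506  0.0645] 0.0026838079054345796
brushT [ 0.3975 -0.1622  0.01  ] [ 0.2837 -0.1062  0.01  ] dish [0.3729 0.0606 0.016 ]
rel [0.4932 0.1014 0.084 ] [350.1935 214.2388] [285.0501 217.0684]
han [ 0.4268 -0.1509  0.067 ] [303.1312 166.2436] [390.9143 255.8462]
bL [0.6406 0.05   0.12  ] [281.0123 215.9279] [312.5982 153.619 ]
bR [ 0.6226 -0.3696  0.12  ] [198.1507 140.6569] [494.4091 176.598 ]
fL [0.4658 0.0576 0.055 ] [344.7959 210.7266] [303.2502 232.0439]
fR [ 0.4478 -0.362   0.055 ] [255.6478 144.8488] [479.8987 255.0388]
bot [0.4658 0.0576 0.    ] [343.5094 228.7242] [304.2103 234.9068]
b2 [ 0.6226 -0.3696  0.    ] [204.9877 177.6566] [475.2954 188.8334]
```

View pics/c3.png

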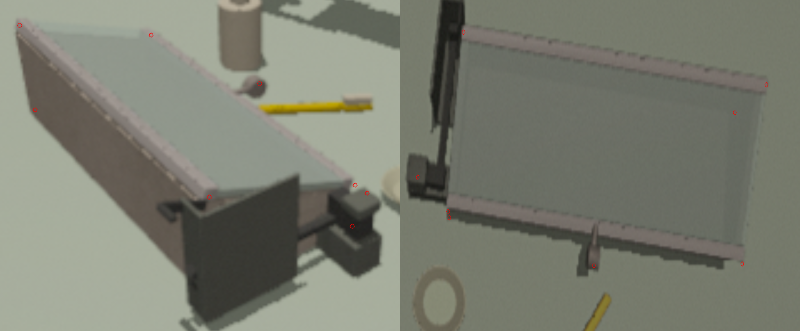

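```bash
cat > go.py <<'E'
# python3 go.py x y z yaw pitch(deg fwd): turn and shift still to go, in move units
import sys
from h import *
np.set_printoptions(precision=3,suppress=True)
def target(yaw,pitch):
    x=np.array([np.cos(yaw),np.sin(yaw),0]);z=np.array([0,0,-1.]);y=np.cross(z,x)
    return R.from_matrix(np.c_[x,y,z])*R.from_rotvec([0,np.radians(pitch),0])
x,y,z,yaw,pitch=map(float,sys.argv[1:])
s=bot.get_state();q=s["eef_rot"];C=R.from_quat(q[[1,2,3,0]]);G=target(yaw,pitch)
d=np.array([x,y,z])-s["position"]
print("t",round(s["time_s"],2),"pos",s["position"],"F",s["force"],"gap",round(s["finger_gap"],3),"J",s["joints"])
print("turn",(C.inv()*G).as_rotvec()/(np.pi/4),"shift now-axes",C.inv().apply(d)/.1,"| goal-axes",G.inv().apply(d)/.1)
E
python3 go.py .434 -.1506 .2 -.043 0; python3 go.py .434 -.1506 .2 -.043 40
```

```text
t 0.3 pos [ 0.191 -0.489  0.245] F [-0.409 -0.469 -0.005] gap 0.997 J [-1.269  0.052  1.401  0.     1.689 -0.07 ]
turn [-0.001  0.     0.528] shift now-axes [ 3.496 -2.269  0.452] | goal-axes [ 2.285 -3.486  0.45 ]
t 0.3 pos [ 0.191 -0.489  0.245] F [-0.409 -0.469 -0.005] gap 0.997 J [-1.269  0.052  1.401  0.     1.689 -0.07 ]
turn [-0.185  0.876  0.506] shift now-axes [ 3.496 -2.269  0.452] | goal-axes [ 1.461 -3.486  1.814]
```

```bash
python3 -m pendant '[[0,0,0.528,0,0,0,1],[0,0,0.528,0,0,0,1],[0,0,0.528,0,0,0,1],[0,0,0.528,0,0,0,1],[0,0,0.528,0,0,0,1]]' 60 && python3 -m pendant '[[0,0,0,0.2,-0.3,0,1],[0,0,0,0.4,-0.6,0,1],[0,0,0,0.6,-0.9,0,1],[0,0,0,0.6,-0.9,0,1]]' && python3 -m pendant '[[0,0,0,0.2,-0.3,0,1],[0,0,0,0.4,-0.6,0,1],[0,0,0,0.6,-0.9,0,1],[0,0,0,0.6,-0.9,0,1]]' && python3 -m pendant '[[0,0,0,0.2,-0.3,0,1],[0,0,0,0.4,-0.6,0,1],[0,0,0,0.6,-0.9,0,1],[0,0,0,0.6,-0.9,0,1]]' && python3 -m pendant '[[0,0,0,0.2,-0.3,0,1],[0,0,0,0.4,-0.6,0,1],[0,0,0,0.45,-0.75,0,1],[0,0,0,0.45,-0.75,0,1]]'; python3 go.py .434 -.1506 .064 -.043 0
```

```text
time_s: 0.72
position: [0.1907, -0.4891, 0.2452]
eef_rot: [-0.0, 1.0, -0.022, -0.0]
force: [0.3, -0.8, 0.0]
finger_gap: 1.001
time_s: 1.05
position: [0.2573, -0.3983, 0.2457]
eef_rot: [-0.0, 1.0, -0.018, 0.001]
force: [-0.4, -0.3, -0.5]
finger_gap: 0.999
time_s: 1.38
position: [0.3209, -0.3108, 0.2456]
eef_rot: [-0.0, 1.0, -0.018, 0.001]
force: [0.0, -0.2, 0.3]
finger_gap: 0.999
time_s: 1.72
position: [0.3846, -0.2234, 0.2454]
eef_rot: [-0.001, 1.0, -0.018, 0.001]
force: [-0.4, 0.3, 0.5]
finger_gap: 0.998
time_s: 2.05
position: [0.4313, -0.1522, 0.2452]
eef_rot: [-0.0, 1.0, -0.019, -0.0]
force: [-0.0, -0.7, 0.3]
finger_gap: 1.001
t 2.05 pos [ 0.431 -0.152  0.245] F [-0.035 -0.734  0.335] gap 1.001 J [-0.42  -0.141  1.588  0.001  1.695  1.188]
turn [-0.001  0.     0.007] shift now-axes [ 0.027 -0.016  1.812] | goal-axes [ 0.027 -0.017  1.812]
```

```bash
python3 -m pendant '[[0,0,0,0.03,-0.02,0.3,1],[0,0,0,0.03,-0.02,0.6,1],[0,0,0,0.03,-0.02,0.9,1],[0,0,0,0.03,-0.02,0.9,1]]' && python3 -m pendant '[[0,0,0,0,0,0.3,1],[0,0,0,0,0,0.6,1],[0,0,0,0,0,0.93,1],[0,0,0,0,0,0.93,1]]' && python3 -m pendant '[[0,0,0,0,0,0,0],[0,0,0,0,0,0,0],[0,0,0,0,0,0,0],[0,0,0,0,0,0,0],[0,0,0,0,0,0,0],[0,0,0,0,0,0,0],[0,0,0,0,0,0,0],[0,0,0,0,0,0,0]]' 60
python3 - <<'E'
from h import *
S=cam("scene")["color"];T=cam("top")["color"]
cv2.imwrite('pics/g1.png',np.hstack([cv2.resize(S[100:220,220:380],(400,300)),cv2.resize(T[200:290,340:460],(400,300))]))
E
```

```text
time_s: 2.38
position: [0.4302, -0.1521, 0.1493]
eef_rot: [-0.002, 1.0, -0.021, -0.005]
force: [-0.7, -0.0, -0.7]
finger_gap: 1.0
time_s: 2.72
position: [0.4304, -0.1519, 0.058]
eef_rot: [-0.002, 1.0, -0.022, -0.004]
force: [-0.3, 0.5, -0.2]
finger_gap: 1.0
time_s: 3.38
position: [0.4342, -0.1506, 0.0638]
eef_rot: [-0.002, 1.0, -0.021, 0.001]
force: [-2.1, 10.7, 10.1]
finger_gap: 0.177
```

View pics/g1.png

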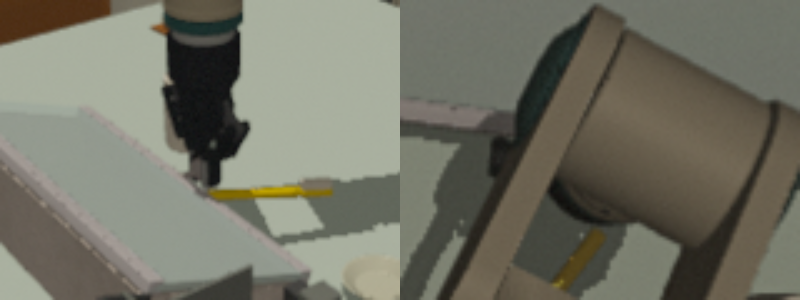

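```bash
cat > arc.py <<'E'
import numpy as np
np.set_printoptions(precision=2,suppress=True)
# door arc, tool: X fwd, Z down at pitch 0 ; per call: (turn_y, shift_x, shift_z) rel. to call start
def tcp(th,p):
    f=np.radians(-14.5)+th;return np.array([-.211*np.cos(f)+.005*np.sin(p),.211*np.sin(f)-.005*np.cos(p)])
import sys
th=eval(sys.argv[1]);ps=np.radians(eval(sys.argv[2]));n=int(sys.argv[3])
for c in range(0,len(th)-1,n):
    t0,p0=th[c],ps[c];a=tcp(t0,p0);print("call from",round(t0,2),np.degrees(p0).round(1))
    for k in range(c+1,min(c+n,len(th)-1)+1):
        d=tcp(th[k],ps[k])-a
        print("  ",round(th[k],2),np.array([(ps[k]-p0)/(np.pi/4),(d[0]*np.cos(p0)+d[1]*np.sin(p0))/.1,(d[0]*np.sin(p0)-d[1]*np.cos(p0))/.1]))
E
python3 arc.py "np.linspace(0,2.03,26)" "np.linspace(0,45,26)" 5
```

```text
call from 0.0 0.0
   0.08 [ 0.04 -0.03 -0.17]
   0.16 [ 0.08 -0.06 -0.34]
   0.24 [ 0.12 -0.06 -0.51]
   0.32 [ 0.16 -0.06 -0.68]
   0.41 [ 0.2  -0.03 -0.85]
call from 0.41 9.0
   0.49 [ 0.04  0.06 -0.16]
   0.57 [ 0.08  0.13 -0.32]
   0.65 [ 0.12  0.22 -0.47]
   0.73 [ 0.16  0.32 -0.61]
   0.81 [ 0.2   0.43 -0.74]
call from 0.81 18.0
   0.89 [ 0.04  0.14 -0.1 ]
   0.97 [ 0.08  0.28 -0.2 ]
   1.06 [ 0.12  0.43 -0.28]
   1.14 [ 0.16  0.59 -0.35]
   1.22 [ 0.2   0.76 -0.4 ]
call from 1.22 27.0
   1.3 [ 0.04  0.17 -0.02]
   1.38 [ 0.08  0.34 -0.02]
   1.46 [ 0.12  0.52 -0.01]
   1.54 [0.16 0.69 0.02]
   1.62 [0.2  0.86 0.06]
call from 1.62 36.0
   1.71 [0.04 0.15 0.08]
   1.79 [0.08 0.3  0.17]
   1.87 [0.12 0.44 0.27]
   1.95 [0.16 0.57 0.38]
   2.03 [0.2  0.69 0.5 ]
```

```bash
python3 -m pendant '[[0,0.04,0,-0.03,0,-0.17,0],[0,0.08,0,-0.06,0,-0.34,0],[0,0.12,0,-0.06,0,-0.51,0],[0,0.16,0,-0.06,0,-0.68,0],[0,0.2,0,-0.03,0,-0.85,0]]' && python3 -m pendant '[[0,0.04,0,0.06,0,-0.16,0],[0,0.08,0,0.13,0,-0.32,0],[0,0.12,0,0.22,0,-0.47,0],[0,0.16,0,0.32,0,-0.61,0],[0,0.2,0,0.43,0,-0.74,0]]'; python3 go.py .434 -.1506 .064 -.043 18
```

```text
time_s: 3.9
position: [0.4299, -0.1504, 0.1471]
eef_rot: [-0.0, 0.997, -0.021, 0.078]
force: [4.8, 5.7, -8.1]
finger_gap: 0.177
time_s: 4.32
position: [0.4596, -0.1517, 0.2256]
eef_rot: [0.001, 0.988, -0.021, 0.153]
force: [-3.2, 6.7, -7.6]
finger_gap: 0.175
t 4.32 pos [ 0.46  -0.152  0.226] F [-3.205  6.726 -7.639] gap 0.175 J [-0.466 -0.28   1.771  0.131  1.372  1.138]
turn [-0.005  0.008  0.001] shift now-axes [-0.734  0.006  1.462] | goal-axes [-0.743 -0.     1.458]
```

```bash
python3 -m pendant '[[0,0.04,0,0.14,0,-0.10,0],[0,0.08,0,0.28,0,-0.20,0],[0,0.12,0,0.43,0,-0.28,0],[0,0.16,0,0.59,0,-0.35,0],[0,0.2,0,0.76,0,-0.4,0]]' && python3 -m pendant '[[0,0.04,0,0.17,0,-0.02,0],[0,0.08,0,0.34,0,-0.02,0],[0,0.12,0,0.52,0,-0.01,0],[0,0.16,0,0.69,0,0.02,0],[0,0.2,0,0.86,0,0.06,0]]' && python3 -m pendant '[[0,0.04,0,0.15,0,0.08,0],[0,0.08,0,0.3,0,0.17,0],[0,0.12,0,0.44,0,0.27,0],[0,0.16,0,0.57,0,0.38,0],[0,0.2,0,0.69,0,0.5,0],[0,0.2,0,0.69,0,0.5,0],[0,0.2,0,0.69,0,0.5,0]]'; python3 go.py .6825 -.162 .323 -.043 45
```

```text
time_s: 4.73
position: [0.5201, -0.1543, 0.2881]
eef_rot: [0.003, 0.973, -0.02, 0.231]
force: [-10.0, 8.0, 0.5]
finger_gap: 0.17
time_s: 5.15
position: [0.6004, -0.1578, 0.3233]
eef_rot: [0.005, 0.951, -0.019, 0.309]
force: [-9.3, 5.9, 4.3]
finger_gap: 0.168
time_s: 5.73
position: [0.6864, -0.1615, 0.3245]
eef_rot: [0.007, 0.923, -0.019, 0.384]
force: [-0.4, 5.9, 4.4]
finger_gap: 0.173
t 5.73 pos [ 0.686 -0.162  0.325] F [-0.414  5.942  4.389] gap 0.173 J [-0.371  0.041  1.411  0.288  0.949  1.164]
turn [-0.003 -0.004  0.001] shift now-axes [-0.038  0.006 -0.016] | goal-axes [-0.038  0.007 -0.016]
```

```bash
python3 -m pendant '[[0,0,0,0,0,0,0.5],[0,0,0,0,0,0,0.6],[0,0,0,0,0,0,0.6],[0,0,0,0,0,0,0.6],[0,0,0,0,0,-0.2,0.6],[0,0,0,0,0,-0.5,0.6],[0,0,0,0,0,-0.9,0.6],[0,0,0,0,0,-0.9,0.6],[0,0,0,0,0,-0.9,0.6],[0,0,0,0,0,-0.9,1],[0,0,0,0,0,-0.9,1]]';  python3 -m pendant '[[0,-0.15,0,-0.1,0,-0.2,1],[0,-0.3,0,-0.3,0,-0.4,1],[0,-0.45,0,-0.5,0,-0.4,1],[0,-0.6,0,-0.7,0,-0.4,1],[0,-0.75,0,-0.9,0,-0.4,1],[0,-0.9,0,-0.9,0,-0.4,1],[0,-1,0,-0.9,0,-0.4,1],[0,-1,0,-0.9,0,-0.4,1]]';python3 - <<'E'
from h import *
S=cam("scene")["color"];T=cam("top")["color"]
cv2.imwrite('pics/d1.png',cv2.convertScaleAbs(np.hstack([S[40:340,100:500],T[80:380,140:540]]),alpha=1.3))
E
python3 go.py .422 .239 .2 -.043 0
```

```text
time_s: 6.65
position: [0.6221, -0.1604, 0.3841]
eef_rot: [0.008, 0.924, -0.02, 0.381]
force: [1.0, -0.2, 0.1]
finger_gap: 0.861
time_s: 7.32
position: [0.5315, -0.1562, 0.347]
eef_rot: [-0.001, 1.0, -0.021, -0.004]
force: [-0.1, 0.8, -0.7]
finger_gap: 1.0
t 7.42 pos [ 0.531 -0.156  0.349] F [-1.533  0.612 -0.889] gap 1.001 J [-0.353  0.138  1.105  0.001  1.9    1.26 ]
turn [-0.001  0.001  0.001] shift now-axes [-1.254 -3.902  1.493] | goal-axes [-1.258 -3.902  1.488]
```

View pics/d1.png

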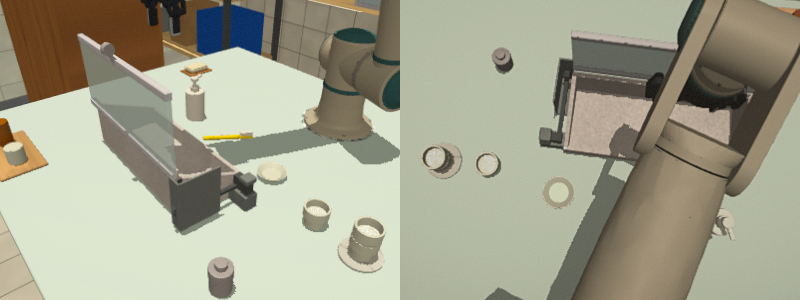

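The picture shows the door standing past upright untouched, the gripper clear, and the lone cup and the two-cup stack unmoved. I'll measure the cup rims accurately next.

```bash
cat > cups.py <<'E'
from h import *
np.set_printoptions(precision=4,suppress=True)
# cup rims: circles in the top view cast on the rim plane; scene view: rim's highest pixel row (far edge) gives the height
def top(f,u,v,r=30):
    g=cv2.resize(f["color"][v-r:v+r,u-r:u+r],None,fx=6,fy=6,interpolation=cv2.INTER_CUBIC)
    g=cv2.medianBlur(cv2.cvtColor(g,cv2.COLOR_BGR2GRAY),5)
    c=cv2.HoughCircles(g,cv2.HOUGH_GRADIENT_ALT,1.5,20,param1=150,param2=.7,minRadius=55,maxRadius=95)
    return [] if c is None else [(u-r+(a-2.5)/6,v-r+(b-2.5)/6,q/6) for a,b,q in c[0][:4]]
def sil(f,u,v,r=30):
    im=cv2.cvtColor(f["color"],cv2.COLOR_BGR2LAB).astype(int)
    bg=np.median(im[v-45:v+45,u-45:u+45].reshape(-1,3),0)
    m=(abs(im-bg)[:,:,1:].sum(2)+.3*abs(im-bg)[:,:,0]>9).astype(np.uint8);w=np.zeros_like(m);w[v-r:v+r,u-r:u+r]=1
    n,l,s,c=cv2.connectedComponentsWithStats(m*w)
    k=l[v,u]
    return s[k]
E
python3 - <<'E'
from cups import *
T=cam("top");S=cam("scene")
for n,tu,su,zs in(("stack",(174,237),(466,278),(.082,.110)),("cup4",(227,244),(417,256),(.048,))):
    cs=top(T,*tu);print(n,cs,"scene blob x,y,w,h",sil(S,*su))
    for c in cs:
      for z in zs:
        P=onz(T,c[0],c[1],z);a=np.linspace(0,6.28,60)
        q=np.array([proj(S,P+[.029*np.cos(t),.029*np.sin(t),0]) for t in a])
        print("  z",z,P,"rim r mm",c[2]/410*(1.0236-z)*1000,"pred rim in scene x",q[:,0].min(),q[:,0].max(),"y",q[:,1].min(),q[:,1].max())
E
```

```text
stack [] scene blob x,y,w,h [ 437  257   49   51 1470]
cup4 [(np.float32(226.58333), np.float32(243.58333), np.float32(10.790349))] scene blob x,y,w,h [402 239  29  33 655]
  z 0.048 [0.423  0.2373 0.048 ] rim r mm 25.675766 pred rim in scene x 403.2969985064774 430.8859672169293 y 236.3007173950991 254.70959077461941
```

```bash
python3 - <<'E'
from cups import *
T=cam("top");S=cam("scene")
g=T["color"][212:262,150:205];g=cv2.resize(g,None,fx=6,fy=6,interpolation=cv2.INTER_CUBIC);g=cv2.medianBlur(cv2.cvtColor(g,cv2.COLOR_BGR2GRAY),5)
c=cv2.HoughCircles(g,cv2.HOUGH_GRADIENT,1.5,15,param1=120,param2=30,minRadius=55,maxRadius=90)
cs=[] if c is None else [(150+(a-2.5)/6,212+(b-2.5)/6,q/6) for a,b,q in c[0][:3]]
for c in cs+[(174.2,237.5,13)]:
  for z in (.082,.11):
    P=onz(T,c[0],c[1],z);a=np.linspace(0,6.28,60)
    q=np.array([proj(S,P+[.029*np.cos(t),.029*np.sin(t),0]) for t in a])
    print(np.array(c),z,P,"r",c[2]/410*(1.0236-z)*1000,"scene x",q[:,0].min(),q[:,0].max(),"y",q[:,1].min(),q[:,1].max())
E
python3 go.py .423 .238 .2 -.043 0
```

```text
[172.2083 237.2083  10.0667] 0.082 [0.4236 0.3569 0.082 ] r 23.11896 scene x 454.95092849548007 486.8390787350094 y 254.41491030980876 276.54238734036085
[172.2083 237.2083  10.0667] 0.11 [0.4212 0.3464 0.11  ] r 22.43148 scene x 454.2534438966111 486.5424990255333 y 240.30595176488157 261.7417094800991
[174.7083 237.2083   9.6167] 0.082 [0.4241 0.3511 0.082 ] r 22.085497 scene x 452.17477469685423 483.8829277475542 y 252.9392231858065 274.8649567230967
[174.7083 237.2083   9.6167] 0.11 [0.4217 0.3408 0.11  ] r 21.42875 scene x 451.5276650525662 483.6369543214255 y 238.91667855474626 260.1591444571868
[174.2083 234.7083   9.8167] 0.082 [0.4297 0.3532 0.082 ] r 22.544813 scene x 451.43493713015766 483.33044048448545 y 254.7916337961534 276.9852153660753
[174.2083 234.7083   9.8167] 0.11 [0.4271 0.3428 0.11  ] r 21.874407 scene x 450.79883129133066 483.0950080799212 y 240.65322044145682 262.1513666381122
[174.2 237.5  13. ] 0.082 [0.4233 0.3522 0.082 ] r 29.855609756097564 scene x 452.8869720352173 484.6140435715557 y 253.05769467430787 274.9979424256303
[174.2 237.5  13. ] 0.11 [0.4209 0.3418 0.11  ] r 28.96780487804878 scene x 452.22726431262697 484.3554729590651 y 239.02906614651226 260.2855460016322
t 7.62 pos [ 0.53  -0.156  0.351] F [-0.192  0.072  0.231] gap 0.998 J [-0.354  0.133  1.106  0.     1.901  1.26 ]
turn [ 0.    -0.003 -0.   ] shift now-axes [-1.24  -3.895  1.508] | goal-axes [-1.236 -3.894  1.512]
```

```bash
python3 -m pendant '[[0,0,0,-0.1,-0.3,0.1,1],[0,0,0,-0.2,-0.6,0.2,1],[0,0,0,-0.31,-0.97,0.3,1],[0,0,0,-0.31,-0.97,0.3,1]]' && python3 -m pendant '[[0,0,0,-0.1,-0.3,0.1,1],[0,0,0,-0.2,-0.6,0.2,1],[0,0,0,-0.31,-0.97,0.3,1],[0,0,0,-0.31,-0.97,0.3,1]]' && python3 -m pendant '[[0,0,0,-0.1,-0.3,0.1,1],[0,0,0,-0.2,-0.6,0.2,1],[0,0,0,-0.31,-0.97,0.3,1],[0,0,0,-0.31,-0.97,0.3,1]]' && python3 -m pendant '[[0,0,0,-0.1,-0.3,0.1,1],[0,0,0,-0.2,-0.6,0.2,1],[0,0,0,-0.31,-0.97,0.3,1],[0,0,0,-0.31,-0.97,0.3,1],[0,0,0,-0.31,-0.97,0.3,1]]'; python3 go.py .423 .238 .036 -.043 0
python3 - <<'E'
from h import *
S=cam("scene")["color"];T=cam("top")["color"]
cv2.imwrite('pics/e1.png',np.hstack([cv2.resize(S[180:315,340:520],(400,300)),cv2.resize(T[180:300,140:300],(400,300))]))
E
```

```text
time_s: 7.95
position: [0.5014, -0.0536, 0.3194]
eef_rot: [-0.001, 1.0, -0.019, -0.0]
force: [-0.6, -0.4, -0.1]
finger_gap: 0.999
time_s: 8.28
position: [0.4745, 0.0445, 0.2895]
eef_rot: [-0.001, 1.0, -0.019, -0.0]
force: [0.2, 1.0, -0.9]
finger_gap: 0.999
time_s: 8.62
position: [0.4475, 0.1425, 0.2593]
eef_rot: [-0.001, 1.0, -0.019, -0.001]
force: [-0.7, 0.3, -0.6]
finger_gap: 0.998
time_s: 9.03
position: [0.4223, 0.2374, 0.2306]
eef_rot: [-0.0, 1.0, -0.02, 0.0]
force: [0.1, -0.5, 0.1]
finger_gap: 1.0
t 9.03 pos [0.422 0.237 0.231] F [ 0.143 -0.532  0.124] gap 1.0 J [ 0.436 -0.059  1.541 -0.     1.659  2.047]
turn [-0.    -0.     0.004] shift now-axes [ 0.006 -0.006  1.946] | goal-axes [ 0.007 -0.006  1.946]
```

View pics/e1.png

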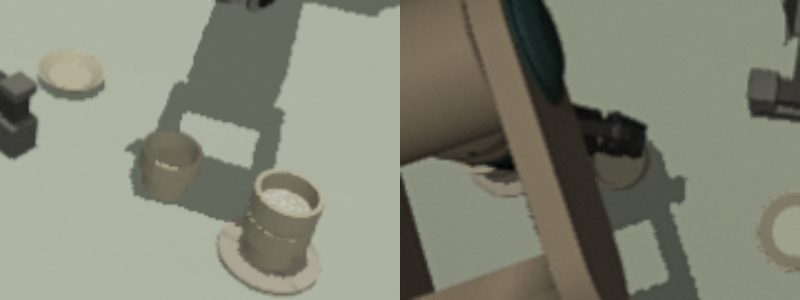

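```bash
python3 -m pendant '[[0,0,0,0,0,0.3,1],[0,0,0,0,0,0.6,1],[0,0,0,0,0,0.98,1],[0,0,0,0,0,0.98,1]]' && python3 -m pendant '[[0,0,0,0,0,0.3,1],[0,0,0,0,0,0.6,1],[0,0,0,0,0,0.8,1],[0,0,0,0,0,0.97,1],[0,0,0,0,0,0.97,1]]' && python3 -m pendant '[[0,0,0,0,0,0,0],[0,0,0,0,0,0,0],[0,0,0,0,0,0,0],[0,0,0,0,0,0,0],[0,0,0,0,0,0,0],[0,0,0,0,0,0,0]]' 70; python3 go.py .5515 -.2762 .2 -.043 0
```

```text
time_s: 9.47
position: [0.4204, 0.2337, 0.1263]
eef_rot: [0.002, 1.0, -0.023, -0.005]
force: [-0.7, -1.1, -2.4]
finger_gap: 0.998
time_s: 9.88
position: [0.4224, 0.2352, 0.0345]
eef_rot: [0.001, 1.0, -0.022, -0.002]
force: [0.0, -0.2, 0.9]
finger_gap: 0.998
time_s: 10.38
position: [0.4249, 0.2371, 0.0392]
eef_rot: [-0.001, 1.0, -0.022, 0.003]
force: [-1.5, -1.7, 8.4]
finger_gap: 0.661
t 10.38 pos [0.425 0.237 0.039] F [-1.549 -1.675  8.429] gap 0.661 J [ 0.433  0.122  1.756 -0.001  1.259  2.048]
turn [-0.003 -0.006 -0.   ] shift now-axes [ 1.495  5.07  -1.611] | goal-axes [ 1.486  5.074 -1.608]
```

```bash
python3 -m pendant '[[0,0,0,0,0,-0.2,0],[0,0,0,0,0,-0.5,0],[0,0,0,0,0,-0.8,0],[0,0,0,0,0,-1,0],[0,0,0,0,0,-1,0]]' && python3 -m pendant '[[0,0,0,0,0,-0.3,0],[0,0,0,0,0,-0.6,0],[0,0,0,0,0,-0.9,0],[0,0,0,0,0,-0.9,0]]' && for i in 1 2 3 4 5 6; do python3 -m pendant '[[0,0,0,0.08,0.28,0,0],[0,0,0,0.16,0.56,0,0],[0,0,0,0.235,0.845,0,0],[0,0,0,0.235,0.845,0,0]]' |grep -E "gap|posi"; done; python3 go.py .543 -.276 .049 -.043 0
```

```text
time_s: 10.8
position: [0.4256, 0.2377, 0.1427]
eef_rot: [-0.002, 1.0, -0.021, 0.005]
force: [0.8, 1.0, -0.4]
finger_gap: 0.659
time_s: 11.13
position: [0.4248, 0.2373, 0.2328]
eef_rot: [-0.002, 1.0, -0.022, 0.005]
force: [0.6, 0.6, -0.1]
finger_gap: 0.657
position: [0.4434, 0.1474, 0.2254]
finger_gap: 0.663
position: [0.4631, 0.0621, 0.2254]
finger_gap: 0.659
position: [0.4829, -0.0231, 0.2253]
finger_gap: 0.658
position: [0.5026, -0.1083, 0.2251]
finger_gap: 0.657
position: [0.5224, -0.1936, 0.2249]
finger_gap: 0.668
position: [0.5421, -0.2789, 0.2245]
finger_gap: 0.661
t 13.13 pos [ 0.542 -0.279  0.224] F [-0.18   0.01  -1.263] gap 0.661 J [-0.535  0.299  1.165 -0.001  1.678  1.081]
turn [ 0.001  0.001 -0.004] shift now-axes [ 0.009 -0.03   1.755] | goal-axes [ 0.007 -0.029  1.755]
```

```bash
python3 -m pendant '[[0,0,0,0,0,0.3,0],[0,0,0,0,0,0.6,0],[0,0,0,0,0,0.9,0],[0,0,0,0,0,0.9,0]]' && python3 -m pendant '[[0,0,0,0,0,0.25,0],[0,0,0,0,0,0.5,0],[0,0,0,0,0,0.7,0],[0,0,0,0,0,0.8,0],[0,0,0,0,0,0.82,0],[0,0,0,0,0,0.84,0],[0,0,0,0,0,0.84,0],[0,0,0,0,0,0.84,0]]'; python3 go.py .543 -.276 .049 -.043 0
```

```text
time_s: 13.47
position: [0.5394, -0.2728, 0.1282]
eef_rot: [-0.003, 1.0, -0.021, -0.005]
force: [-1.3, 0.7, -3.1]
finger_gap: 0.661
time_s: 14.13
position: [0.5429, -0.2764, 0.0537]
eef_rot: [0.001, 1.0, -0.021, 0.001]
force: [0.7, -0.3, -1.4]
finger_gap: 0.656
t 14.13 pos [ 0.543 -0.276  0.054] F [ 0.677 -0.348 -1.363] gap 0.656 J [-0.531  0.422  1.36   0.     1.356  1.082]
turn [ 0.002 -0.003  0.   ] shift now-axes [ 0.    -0.004  0.047] | goal-axes [ 0.    -0.004  0.047]
```

```bash
for i in 1 2 3 4 5; do python3 -m pendant '[[0,0,0,0,0,0.015,0],[0,0,0,0,0,0.015,0]]'|grep -E "posi|force"; done
```

```text
position: [0.5424, -0.2762, 0.051]
force: [-0.3, -0.6, -1.4]
position: [0.542, -0.276, 0.0487]
force: [-0.1, 0.2, -0.9]
position: [0.5421, -0.2761, 0.0473]
force: [0.3, -0.3, -1.1]
position: [0.5423, -0.2762, 0.0473]
force: [-4.4, 2.8, 7.9]
position: [0.5424, -0.2762, 0.0473]
force: [-9.4, 4.5, 16.3]
```

```bash
python3 -m pendant '[[0,0,0,0,0,-0.02,0],[0,0,0,0,0,-0.02,1],[0,0,0,0,0,-0.02,1],[0,0,0,0,0,-0.02,1],[0,0,0,0,0,-0.02,1],[0,0,0,0,0,-0.02,1],[0,0,0,0,0,-0.3,1],[0,0,0,0,0,-0.6,1],[0,0,0,0,0,-0.95,1],[0,0,0,0,0,-0.95,1]]'; python3 -m pendant '[[0,0,0,0,0,-0.3,1],[0,0,0,0,0,-0.6,1],[0,0,0,0,0,-0.95,1],[0,0,0,0,0,-0.95,1]]';python3 go.py .4235 .354 .235 -.043 0
```

```text
time_s: 15.8
position: [0.5448, -0.2776, 0.1477]
eef_rot: [0.003, 1.0, -0.021, 0.005]
force: [0.6, 0.1, 1.6]
finger_gap: 0.998
time_s: 16.13
position: [0.5439, -0.2771, 0.2428]
eef_rot: [0.003, 1.0, -0.021, 0.006]
force: [0.2, -0.7, 1.7]
finger_gap: 0.999
t 16.13 pos [ 0.544 -0.277  0.243] F [ 0.211 -0.701  1.676] gap 0.999 J [-0.532  0.286  1.144 -0.     1.698  1.082]
turn [ 0.008 -0.014  0.   ] shift now-axes [-1.474 -6.254  0.023] | goal-axes [-1.474 -6.253  0.078]
```

```bash
for i in 1 2 3 4 5 6 7; do python3 -m pendant '[[0,0,0,-0.07,-0.3,0,1],[0,0,0,-0.14,-0.6,0,1],[0,0,0,-0.21,-0.893,0,1],[0,0,0,-0.21,-0.893,0,1]]' |grep -E "posi"; done; python3 go.py .4235 .354 .068 -.043 0;python3 - <<'E'
from h import *
S=cam("scene")["color"];T=cam("top")["color"]
cv2.imwrite('pics/f1.png',np.hstack([cv2.resize(S[190:310,400:560],(400,300)),cv2.resize(T[100:280,270:510],(400,300))]))
E
```

```text
position: [0.5246, -0.1819, 0.2344]
position: [0.5074, -0.0921, 0.2344]
position: [0.4902, -0.0023, 0.2343]
position: [0.473, 0.0876, 0.2342]
position: [0.4558, 0.1776, 0.234]
position: [0.4387, 0.2675, 0.2338]
position: [0.4216, 0.3575, 0.2335]
t 18.47 pos [0.422 0.358 0.234] F [ 0.15  -0.301  0.459] gap 1.0 J [0.636 0.134 1.337 0.001 1.671 2.247]
turn [-0.001  0.001  0.004] shift now-axes [0.021 0.035 1.655] | goal-axes [0.02  0.034 1.655]
```

View pics/f1.png

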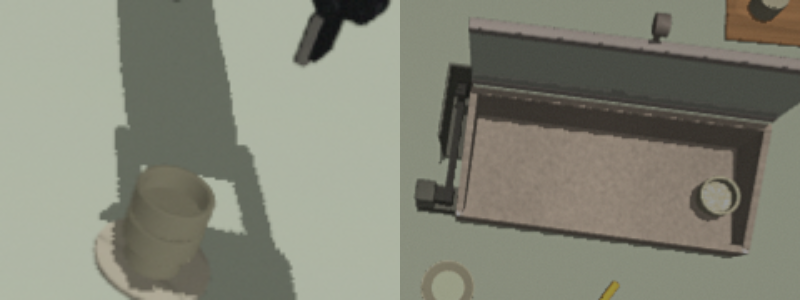

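```bash
python3 -m pendant '[[0,0,0,0.02,0.02,0.3,1],[0,0,0,0.02,0.02,0.6,1],[0,0,0,0.02,0.02,0.8,1],[0,0,0,0.02,0.02,0.8,1]]' && python3 -m pendant '[[0,0,0,0,0,0.3,1],[0,0,0,0,0,0.6,1],[0,0,0,0,0,0.785,1],[0,0,0,0,0,0.785,1],[0,0,0,0,0,0.785,1]]' && python3 go.py .4235 .3555 .075 -.043 0; python3 -m pendant '[[0,0,0,0,0,0,0],[0,0,0,0,0,0,0],[0,0,0,0,0,0,0],[0,0,0,0,0,0,0],[0,0,0,0,0,0,0],[0,0,0,0,0,0,0]]' 70
```

```text
time_s: 18.9
position: [0.423, 0.3496, 0.149]
eef_rot: [0.003, 1.0, -0.022, -0.003]
force: [-0.9, -0.2, -0.7]
finger_gap: 0.998
time_s: 19.32
position: [0.4247, 0.352, 0.0767]
eef_rot: [0.0, 1.0, -0.022, 0.0]
force: [-0.5, -0.0, 1.0]
finger_gap: 1.002
t 19.32 pos [0.425 0.352 0.077] F [-0.512 -0.028  0.982] gap 1.002 J [ 0.625  0.248  1.529 -0.     1.365  2.24 ]
turn [ 0.    -0.    -0.001] shift now-axes [-0.013 -0.034  0.017] | goal-axes [-0.013 -0.034  0.017]
time_s: 19.82
position: [0.4254, 0.3539, 0.0791]
eef_rot: [-0.002, 1.0, -0.021, 0.002]
force: [0.6, 0.5, 7.1]
finger_gap: 0.646
```

```bash
python3 -m pendant '[[0,0,0,0,0,-0.08,0],[0,0,0,0,0,-0.16,0],[0,0,0,0,0,-0.24,0],[0,0,0,0,0,-0.32,0],[0,0,0,0,0,-0.45,0],[0,0,0,0,0,-0.7,0],[0,0,0,0,0,-1,0],[0,0,0,0,0,-1,0],[0,0,0,0,0,-1,0]]';python3 - <<'E'
from h import *
S=cam("scene")["color"];T=cam("top")["color"]
cv2.imwrite('pics/f2.png',cv2.resize(S[160:310,380:580],(600,450)))
E
```

```text
time_s: 20.57
position: [0.4247, 0.3533, 0.1785]
eef_rot: [-0.001, 1.0, -0.021, 0.002]
force: [-0.9, -0.0, -1.9]
finger_gap: 0.65
```

View pics/f2.png

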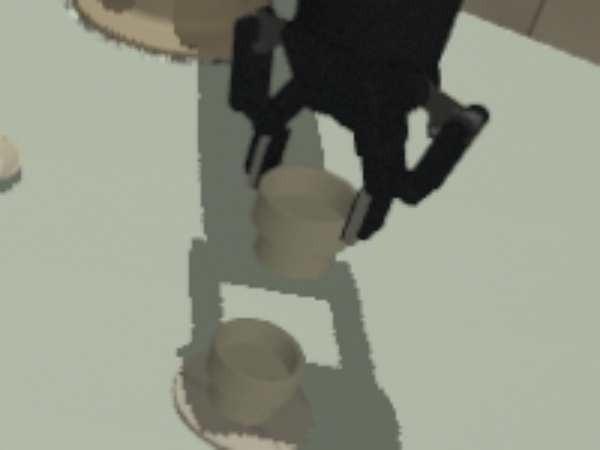

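```bash
python3 -m pendant '[[0,0,0,0,0,-0.3,0],[0,0,0,0,0,-0.6,0],[0,0,0,0,0,-0.7,0],[0,0,0,0,0,-0.7,0]]'|grep posi;  for i in 1 2 3 4 5 6; do python3 -m pendant '[[0,0,0,0.08,0.28,0,0],[0,0,0,0.16,0.56,0,0],[0,0,0,0.24,0.85,0,0],[0,0,0,0.24,0.85,0,0]]' |grep -E "gap|posi"; done; python3 go.py .547 -.160 .053 -.043 0
```

```text
position: [0.4245, 0.3532, 0.2478]
position: [0.4446, 0.2627, 0.2428]
finger_gap: 0.649
position: [0.4648, 0.177, 0.2431]
finger_gap: 0.647
position: [0.485, 0.0914, 0.2432]
finger_gap: 0.649
position: [0.5053, 0.0058, 0.2433]
finger_gap: 0.648
position: [0.5257, -0.08, 0.2433]
finger_gap: 0.645
position: [0.546, -0.1658, 0.2432]
finger_gap: 0.646
t 23.0 pos [ 0.546 -0.166  0.243] F [-0.18  -0.273 -0.845] gap 0.646 J [-0.359  0.184  1.262 -0.001  1.698  1.258]
turn [ 0.     0.004 -0.004] shift now-axes [ 0.014 -0.058  1.902] | goal-axes [ 0.008 -0.058  1.902]
```

```bash
python3 -m pendant '[[0,0,0,0.01,-0.06,0.3,0],[0,0,0,0.01,-0.06,0.6,0],[0,0,0,0.01,-0.06,0.9,0],[0,0,0,0.01,-0.06,0.9,0]]' >/dev/null && python3 -m pendant '[[0,0,0,0,0,0.25,0],[0,0,0,0,0,0.5,0],[0,0,0,0,0,0.7,0],[0,0,0,0,0,0.85,0],[0,0,0,0,0,0.9,0],[0,0,0,0,0,0.9,0],[0,0,0,0,0,0.9,0]]' && for i in 1 2 3 4; do python3 -m pendant '[[0,0,0,0,0,0.015,0],[0,0,0,0,0,0.015,0]]'|grep -E "posi|force"; done
```

```text
time_s: 23.92
position: [0.5478, -0.1567, 0.067]
eef_rot: [0.0, 1.0, -0.021, 0.001]
force: [0.0, 0.5, -0.7]
finger_gap: 0.646
position: [0.5479, -0.1571, 0.0656]
force: [0.1, 0.1, -1.3]
position: [0.5473, -0.1571, 0.0631]
force: [-0.8, -0.1, -2.1]
position: [0.547, -0.157, 0.061]
force: [-0.4, 0.6, -1.9]
position: [0.547, -0.157, 0.0594]
force: [0.3, -0.3, -1.0]
```

```bash
for i in 1 2 3 4 5; do python3 -m pendant '[[0,0,0,0,0,0.015,0],[0,0,0,0,0,0.015,0]]'|grep -E "posi|force"; done
```

```text
position: [0.547, -0.157, 0.0579]
force: [0.8, -0.3, -0.7]
position: [0.547, -0.157, 0.0564]
force: [-0.0, 0.0, -0.9]
position: [0.547, -0.157, 0.0549]
force: [-1.2, -0.2, -1.4]
position: [0.547, -0.157, 0.0534]
force: [0.7, 0.1, -1.0]
position: [0.5475, -0.157, 0.0532]
force: [-2.2, 0.8, 4.4]
```

```bash
python3 -m pendant '[[0,0,0,0,0,-0.01,0],[0,0,0,0,0,-0.01,1],[0,0,0,0,0,-0.01,1],[0,0,0,0,0,-0.01,1],[0,0,0,0,0,-0.01,1],[0,0,0,0,0,-0.01,1],[0,0,0,0,0,-0.3,1],[0,0,0,0,0,-0.6,1],[0,0,0,0,0,-0.95,1],[0,0,0,0,0,-0.95,1]]' >/dev/null; python3 -m pendant '[[0,0,0,0,0,-0.3,1],[0,0,0,0,0,-0.6,1],[0,0,0,0,0,-0.9,1],[0,0,0,0,0,-0.9,1]]'>/dev/null; for i in 1 2 3 4 5 6; do python3 -m pendant '[[0,0,0,-0.08,-0.28,0,1],[0,0,0,-0.16,-0.56,0,1],[0,0,0,-0.24,-0.85,0,1],[0,0,0,-0.24,-0.85,0,1]]' |grep -E "posi"; done; python3 go.py .4245 .3535 .045 -.043 0;python3 - <<'E'
from h import *
S=cam("scene")["color"];T=cam("top")["color"]
cv2.imwrite('pics/f3.png',np.hstack([cv2.resize(S[190:310,400:560],(400,300)),cv2.resize(T[100:280,270:510],(400,300))]))
E
```

```text
position: [0.5262, -0.0672, 0.2374]
position: [0.5058, 0.0185, 0.2373]
position: [0.4854, 0.1041, 0.2372]
position: [0.4651, 0.1899, 0.237]
position: [0.4448, 0.2757, 0.2368]
position: [0.4245, 0.3614, 0.2366]
t 28.58 pos [0.424 0.361 0.237] F [-1.005 -0.328  0.347] gap 1.002 J [0.639 0.147 1.317 0.001 1.678 2.249]
turn [-0.001  0.001  0.004] shift now-axes [0.005 0.081 1.916] | goal-axes [0.004 0.079 1.916]
```

View pics/f3.png

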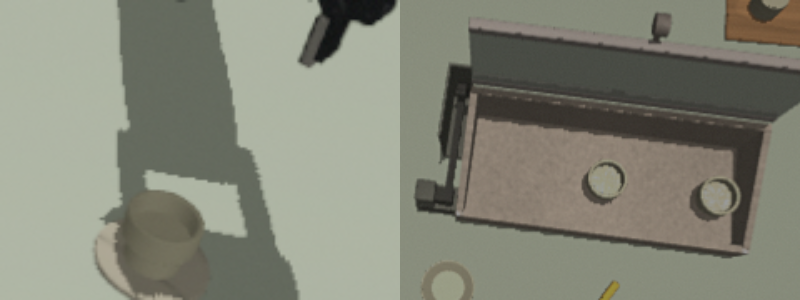

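```bash
python3 - <<'E'
from h import *
S=cam("scene");a=np.linspace(0,6.28,40)
q=np.array([proj(S,[.4245+.029*np.cos(t),.3535+.029*np.sin(t),.054]) for t in a]);print(q.min(0),q.max(0))
E
python3 -m pendant '[[0,0,0,0,0.05,0.3,1],[0,0,0,0,0.05,0.6,1],[0,0,0,0,0.05,0.9,1],[0,0,0,0,0.05,0.9,1]]' >/dev/null&& python3 -m pendant '[[0,0,0,0,0,0.3,1],[0,0,0,0,0,0.6,1],[0,0,0,0,0,0.9,1],[0,0,0,0,0,0.97,1],[0,0,0,0,0,0.97,1],[0,0,0,0,0,0.97,1]]' ; python3 go.py .4245 .3535 .048 -.043 0
```

```text
[449.8481423  263.93648004] [480.87821358 286.10845993]
time_s: 29.57
position: [0.4262, 0.3538, 0.0524]
eef_rot: [-0.001, 1.0, -0.022, 0.001]
force: [1.1, 0.4, 0.3]
finger_gap: 1.004
t 29.57 pos [0.426 0.354 0.052] F [1.122 0.447 0.332] gap 1.004 J [ 0.626  0.282  1.541 -0.     1.316  2.241]
turn [-0.002 -0.002 -0.001] shift now-axes [-0.016  0.004  0.044] | goal-axes [-0.016  0.004  0.044]
```

```bash
python3 -m pendant '[[0,0,0,-0.01,0,0.03,1],[0,0,0,-0.01,0,0.03,0],[0,0,0,-0.01,0,0.03,0],[0,0,0,-0.01,0,0.03,0],[0,0,0,-0.01,0,0.03,0],[0,0,0,-0.01,0,0.03,0],[0,0,0,-0.01,0,0.03,0]]' 70 && python3 -m pendant '[[0,0,0,0,0,-0.2,0],[0,0,0,0,0,-0.5,0],[0,0,0,0,0,-0.8,0],[0,0,0,0,0,-1,0],[0,0,0,0,0,-1,0]]' && python3 -m pendant '[[0,0,0,0,0,-0.3,0],[0,0,0,0,0,-0.6,0],[0,0,0,0,0,-0.95,0],[0,0,0,0,0,-0.95,0]]'; python3 go.py .551 -.044 .24 -.043 0
```

```text
time_s: 30.15
position: [0.4249, 0.3544, 0.0493]
eef_rot: [-0.001, 1.0, -0.021, 0.001]
force: [0.1, -0.2, 6.6]
finger_gap: 0.644
time_s: 30.57
position: [0.4257, 0.3551, 0.1531]
eef_rot: [-0.003, 1.0, -0.021, 0.004]
force: [0.7, 0.8, -0.1]
finger_gap: 0.647
time_s: 30.9
position: [0.4254, 0.3549, 0.2493]
eef_rot: [-0.003, 1.0, -0.021, 0.004]
force: [0.7, 0.7, -0.2]
finger_gap: 0.643
t 30.9 pos [0.425 0.355 0.249] F [ 0.663  0.747 -0.193] gap 0.643 J [ 0.629  0.125  1.315 -0.     1.69   2.242]
turn [-0.008 -0.011  0.   ] shift now-axes [1.425 3.932 0.079] | goal-axes [1.426 3.931 0.093]
```

```bash
for i in 1 2 3 4 5; do python3 -m pendant '[[0,0,0,0.09,0.26,0,0],[0,0,0,0.18,0.52,0,0],[0,0,0,0.285,0.785,0,0],[0,0,0,0.285,0.785,0,0]]' |grep -E "gap|posi"; done; python3 go.py .551 -.044 .053 -.043 0
```

```text
position: [0.4501, 0.2705, 0.2411]
finger_gap: 0.646
position: [0.4751, 0.191, 0.2411]
finger_gap: 0.64
position: [0.5, 0.1117, 0.2412]
finger_gap: 0.639
position: [0.5251, 0.0323, 0.2411]
finger_gap: 0.643
position: [0.5501, -0.0471, 0.241]
finger_gap: 0.644
t 32.57 pos [ 0.55  -0.047  0.241] F [ 0.675 -0.147 -0.872] gap 0.644 J [-0.152  0.131  1.326 -0.001  1.686  1.465]
turn [ 0.001  0.001 -0.004] shift now-axes [ 0.009 -0.034  1.88 ] | goal-axes [ 0.007 -0.032  1.88 ]
```

```bash
python3 -m pendant '[[0,0,0,0,0,0.3,0],[0,0,0,0,0,0.6,0],[0,0,0,0,0,0.9,0],[0,0,0,0,0,0.9,0]]' >/dev/null && python3 -m pendant '[[0,0,0,0,0,0.25,0],[0,0,0,0,0,0.5,0],[0,0,0,0,0,0.7,0],[0,0,0,0,0,0.85,0],[0,0,0,0,0,0.92,0],[0,0,0,0,0,0.92,0],[0,0,0,0,0,0.92,0]]' && for i in 1 2 3 4 5; do python3 -m pendant '[[0,0,0,0,0,0.015,0],[0,0,0,0,0,0.015,0]]'|grep -E "posi|force"; done
```

```text
time_s: 33.48
position: [0.5501, -0.0441, 0.0616]
eef_rot: [0.0, 1.0, -0.021, 0.001]
force: [0.5, 0.3, -1.6]
finger_gap: 0.642
position: [0.5502, -0.0445, 0.0601]
force: [0.5, 0.3, -1.7]
position: [0.5496, -0.0446, 0.0576]
force: [-0.2, 0.3, -0.6]
position: [0.5494, -0.0445, 0.0556]
force: [-0.5, -0.7, -0.8]
position: [0.5493, -0.0445, 0.0539]
force: [0.1, 0.0, -2.0]
position: [0.5493, -0.0445, 0.0524]
force: [0.2, -0.0, -3.0]
```

```bash
for i in 1 2; do python3 -m pendant '[[0,0,0,0,0,0.012,0],[0,0,0,0,0,0.012,0]]'|grep -E "posi|force"; done
```

```text
position: [0.5494, -0.0445, 0.0514]
force: [0.4, 0.5, -1.2]
position: [0.5496, -0.0445, 0.0513]
force: [-3.1, 0.5, 6.1]
```

```bash
python3 -m pendant '[[0,0,0,0,0,-0.01,0],[0,0,0,0,0,-0.01,1],[0,0,0,0,0,-0.01,1],[0,0,0,0,0,-0.01,1],[0,0,0,0,0,-0.01,1],[0,0,0,0,0,-0.01,1],[0,0,0,0,0,-0.3,1],[0,0,0,0,0,-0.6,1],[0,0,0,0,0,-0.95,1],[0,0,0,0,0,-0.95,1]]' >/dev/null; python3 -m pendant '[[0,0,0,0,0,-0.3,1],[0,0,0,0,0,-0.6,1],[0,0,0,0,0,-0.8,1],[0,0,0,0,0,-0.8,1]]'>/dev/null; for i in 1 2; do python3 -m pendant '[[0,0,0,-0.1,-0.25,0,0.5],[0,0,0,-0.2,-0.5,0,0],[0,0,0,-0.28,-0.75,0,0],[0,0,0,-0.28,-0.75,0,0]]' |grep -E "posi"; done; python3 go.py .5007 .105 .12 -.043 0;python3 - <<'E'
from h import *
fS=cam("scene");fT=cam("top");S=fS["color"];T=fT["color"]
cv2.imwrite('pics/k1.png',np.hstack([cv2.resize(S[100:280,200:440],(400,300)),cv2.resize(T[100:280,270:510],(400,300))]))
E
```

```text
position: [0.5236, 0.035, 0.2246]
position: [0.4989, 0.1107, 0.2246]
t 36.48 pos [0.499 0.111 0.225] F [-0.269  0.034  1.159] gap 0.081 J [0.146 0.02  1.475 0.001 1.648 1.756]
turn [-0.001  0.001  0.005] shift now-axes [0.021 0.058 1.046] | goal-axes [0.02  0.057 1.046]
```

View pics/k1.png

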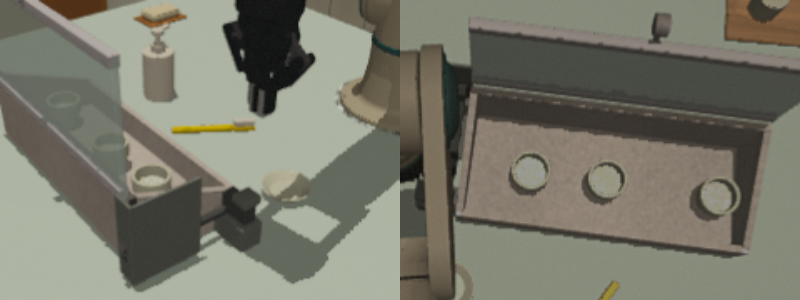

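Run:
```python
from h import *
np.set_printoptions(precision=4,suppress=True)
T=cam("top");S=cam("scene")
for n,u,v in(("cup1",530,172),("cup2",606,181),("cup4",717,196)):
    P=onz(T,270+(u-400)*.6,100+v*.6,.056);c=R.from_rotvec([0,0,.043]).apply(P-[.5515,-.1562,0]);print(n,P,"cab",c,"scene crop of predicted",(proj(S,P)-[200,100])/.6)
```

```text
cup1 [ 0.5446 -0.0431  0.056 ] cab [-0.0117  0.1127  0.056 ] scene crop of predicted [153.8749 171.9357]
cup2 [ 0.541  -0.1532  0.056 ] cab [-0.0106  0.0026  0.056 ] scene crop of predicted [113.441  138.8945]
cup4 [ 0.533  -0.3136  0.056 ] cab [-0.0117 -0.158   0.056 ] scene crop of predicted [65.6152 98.1824]
```

The three cups stand upright in the cabinet, and the door is still up. Cup4 now sits at cabinet y ≈ -0.158, not where I released it (about -0.12), so it was shifted afterwards. It is still within limits. Next I'll press the pad.

```bash
python3 -m pendant '[[0,0,0,0.02,0.03,0.3,0],[0,0,0,0.02,0.04,0.6,0],[0,0,0,0.02,0.05,0.9,0],[0,0,0,0.02,0.05,0.9,0]]'>/dev/null && python3 -m pendant '[[0,0,0,0,0,0.1,0],[0,0,0,0,0,0.2,0],[0,0,0,0,0,0.2,0],[0,0,0,0,0,0.2,0]]'; python3 go.py .5007 .105 .098 -.043 0; for i in 1 2 3 4; do python3 -m pendant '[[0,0,0,0,0,0.02,0],[0,0,0,0,0,0.02,0]]'|grep -E "posi|force"; done
```

```text
time_s: 37.35
position: [0.5022, 0.1026, 0.1161]
eef_rot: [-0.0, 1.0, -0.022, 0.001]
force: [0.6, 0.6, -0.1]
finger_gap: 0.001
t 37.35 pos [0.502 0.103 0.116] F [ 0.622  0.593 -0.086] gap 0.001 J [ 0.129  0.099  1.614 -0.     1.428  1.743]
turn [-0.    -0.001 -0.   ] shift now-axes [-0.016 -0.024  0.181] | goal-axes [-0.016 -0.024  0.181]
position: [0.5022, 0.1027, 0.1141]
force: [0.0, -0.6, -0.4]
position: [0.5018, 0.1027, 0.1114]
force: [0.5, 0.9, -0.4]
position: [0.5016, 0.1027, 0.109]
force: [0.1, -0.2, 0.4]
position: [0.5016, 0.1026, 0.1069]
force: [0.3, 0.4, -0.1]
```

```bash
for i in 1 2 3 4 5 6 7 8 9; do python3 -m pendant '[[0,0,0,0,0,0.02,0],[0,0,0,0,0,0.02,0]]'|grep -E "posi|force"|tr '\n' ' ';echo; done
```

```text
position: [0.5016, 0.1026, 0.1049] force: [0.7, 0.3, 0.5] 
position: [0.5016, 0.1026, 0.1029] force: [-0.7, 0.4, -0.3] 
position: [0.5016, 0.1026, 0.1009] force: [-0.3, -0.7, 0.3] 
position: [0.5016, 0.1026, 0.0989] force: [-0.5, 0.5, -0.3] 
position: [0.5019, 0.1027, 0.0975] force: [0.6, 0.3, 0.5] 
position: [0.5019, 0.1027, 0.0957] force: [-1.7, -0.4, 3.1] 
position: [0.5018, 0.1027, 0.0934] force: [-1.0, -0.2, 2.4] 
position: [0.5018, 0.1027, 0.0912] force: [-1.6, -0.6, 4.5] 
position: [0.5018, 0.1027, 0.0893] force: [-1.7, 0.3, 5.3]
```

```bash
python3 -m pendant '[[0,0,0,0,0,0.02,0],[0,0,0,0,0,0.04,0],[0,0,0,0,0,0.05,0],[0,0,0,0,0,0.055,0],[0,0,0,0,0,0.055,0],[0,0,0,0,0,0.055,0],[0,0,0,0,0,0.055,0],[0,0,0,0,0,0.055,0]]'; python3 -m pendant '[[0,0,0,0,0,0,0],[0,0,0,0,0,0,0],[0,0,0,0,0,0,0],[0,0,0,0,0,0,0],[0,0,0,0,0,0,0],[0,0,0,0,0,0,0],[0,0,0,0,0,0,0],[0,0,0,0,0,0,0],[0,0,0,0,0,0,0],[0,0,0,0,0,0,0],[0,0,0,0,0,0,0],[0,0,0,0,0,0,0]]';python3 -m pendant '[[0,0,0,0,0,0,0],[0,0,0,0,0,0,0],[0,0,0,0,0,0,0],[0,0,0,0,0,0,0],[0,0,0,0,0,0,0],[0,0,0,0,0,0,0],[0,0,0,0,0,0,0],[0,0,0,0,0,0,0],[0,0,0,0,0,0,0],[0,0,0,0,0,0,0],[0,0,0,0,0,0,0],[0,0,0,0,0,0,0]]'
python3 - <<'E'
from h import *
S=cam("scene")["color"];cv2.imwrite('pics/p1.png',S[60:300,140:460])
E
```

```text
time_s: 40.18
position: [0.502, 0.1028, 0.0856]
eef_rot: [-0.0, 1.0, -0.021, 0.0]
force: [-8.0, -0.4, 16.0]
finger_gap: 0.001
time_s: 41.18
position: [0.502, 0.1028, 0.0856]
eef_rot: [-0.0, 1.0, -0.021, 0.0]
force: [-6.8, -0.4, 15.5]
finger_gap: -0.002
time_s: 42.18
position: [0.502, 0.1028, 0.0856]
eef_rot: [-0.0, 1.0, -0.021, 0.0]
force: [-7.8, -0.4, 15.1]
finger_gap: 0.0
```

View pics/p1.png

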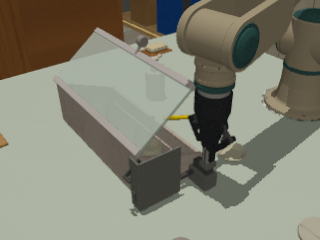

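```bash
python3 -m pendant '[[0,0,0,0,0,-0.2,0],[0,0,0,0,0,-0.5,0],[0,0,0,0,0,-0.8,0],[0,0,0,0,0,-1,0],[0,0,0,0,0,-1,0]]' >/dev/null; python3 -m pendant '[[0,0,0,0,0,-0.3,0],[0,0,0,0,0,-0.6,0],[0,0,0,0,0,-0.9,0],[0,0,0,0,0,-0.9,0]]'>/dev/null; for i in 1 2 3 4 5; do python3 -m pendant '[[0,0,0,0,0,0,0],[0,0,0,0,0,0,0],[0,0,0,0,0,0,0],[0,0,0,0,0,0,0],[0,0,0,0,0,0,0],[0,0,0,0,0,0,0],[0,0,0,0,0,0,0],[0,0,0,0,0,0,0],[0,0,0,0,0,0,0],[0,0,0,0,0,0,0],[0,0,0,0,0,0,0],[0,0,0,0,0,0,0]]'|grep time; done; python3 go.py .472 -.103 .25 -.043 0;python3 - <<'E'
from h import *
S=cam("scene")["color"];cv2.imwrite('pics/p2.png',S[60:300,140:460])
E
```

```text
time_s: 43.98
time_s: 44.98
time_s: 45.98
time_s: 46.98
time_s: 47.98
t 47.98 pos [0.502 0.103 0.274] F [-0.634 -0.495  0.256] gap -0.003 J [ 0.13   0.01   1.387 -0.     1.744  1.743]
turn [ 0. -0.  0.] shift now-axes [-0.209  2.067  0.238] | goal-axes [-0.209  2.068  0.238]
```

View pics/p2.png

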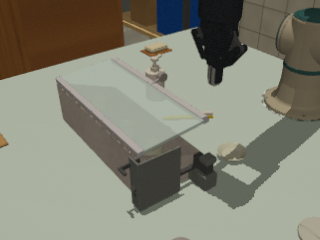

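```bash
for i in 1 2; do python3 -m pendant '[[0,0,0,-0.03,0.35,0,0],[0,0,0,-0.07,0.7,0,0],[0,0,0,-0.1,1,0,0],[0,0,0,-0.1,1,0,0]]'|grep posi; done; python3 -m pendant '[[0,0,0,0,0,0.3,0],[0,0,0,0,0,0.6,0],[0,0,0,0,0,0.7,0],[0,0,0,0,0,0.8,0],[0,0,0,0,0,0.85,0],[0,0,0,0,0,0.9,0],[0,0,0,0,0,0.95,0],[0,0,0,0,0,1,0]]';for i in 1 2 3 4 5 6; do python3 -m pendant '[[0,0,0,0,0,0.04,0],[0,0,0,0,0,0.08,0],[0,0,0,0,0,0.12,0]]'|grep -E "posi|force"|tr '\n' ' ';echo; done
```

```text
position: [0.4869, -0.0007, 0.274]
position: [0.4725, -0.1001, 0.2738]
time_s: 49.37
position: [0.4738, -0.0963, 0.1746]
eef_rot: [0.0, 1.0, -0.021, 0.001]
force: [0.4, -0.4, 0.8]
finger_gap: 0.002
position: [0.4733, -0.0963, 0.1617] force: [0.4, -0.3, 0.1] 
position: [0.4732, -0.0963, 0.1496] force: [-1.2, 0.0, 1.4] 
position: [0.4731, -0.0963, 0.1375] force: [-0.7, 0.1, 1.6] 
position: [0.4733, -0.0963, 0.1255] force: [0.3, -0.3, 0.7] 
position: [0.4736, -0.0963, 0.1137] force: [0.2, -0.9, 1.7] 
position: [0.4733, -0.0963, 0.1016] force: [1.1, -0.2, 2.6]
```

```bash
for i in 1 2 3 4 5; do python3 -m pendant '[[0,0,0,0,0,0.015,0],[0,0,0,0,0,0.03,0]]'|grep -E "posi|force"|tr '\n' ' ';echo; done
```

```text
position: [0.473, -0.0962, 0.0984] force: [0.7, 0.9, 1.4] 
position: [0.4732, -0.0963, 0.0958] force: [0.8, 0.9, 1.9] 
position: [0.4732, -0.0963, 0.0928] force: [1.2, 0.4, 1.7] 
position: [0.4732, -0.0963, 0.0898] force: [0.4, -1.0, 2.1] 
position: [0.4732, -0.0963, 0.0867] force: [0.3, -0.1, 1.3]
```

```bash
for i in 1 2 3 4 5; do python3 -m pendant '[[0,0,0,0,0,0.01,0],[0,0,0,0,0,0.02,0]]'|grep -E "posi|force"|tr '\n' ' ';echo; done
```

```text
position: [0.4735, -0.0964, 0.0861] force: [-6.3, 1.0, 17.2] 
position: [0.4736, -0.0964, 0.0858] force: [-14.6, 4.3, 30.4] 
position: [0.4737, -0.0965, 0.0855] force: [-20.9, 5.1, 42.9] 
position: [0.4739, -0.0965, 0.0853] force: [-28.3, 6.7, 55.2] 
position: [0.474, -0.0965, 0.0851] force: [-36.9, 8.1, 69.6]
```

```bash
python3 -m pendant '[[0,0,0,0,0,-0.1,0],[0,0,0,0,0,-0.3,0],[0,0,0,0,0,-0.6,0],[0,0,0,0,0,-0.95,0],[0,0,0,0,0,-0.95,0]]'; python3 -m pendant '[[0,0,0,0,0,-0.3,0],[0,0,0,0,0,-0.6,0],[0,0,0,0,0,-0.9,0],[0,0,0,0,0,-0.9,0]]'>/dev/null; for i in 1 2 3; do python3 -m pendant '[[0,0,0,-0.05,-0.3,0,0],[0,0,0,-0.1,-0.6,0,0],[0,0,0,-0.2,-0.95,0,0],[0,0,0,-0.2,-0.95,0,0]]'|grep posi; done
python3 - <<'E'
from h import *
np.set_printoptions(precision=4,suppress=True)
fS=cam("scene");fT=cam("top");S=fS["color"];T=fT["color"]
a0=cv2.imread('pics/scene0.png')
print(np.abs(S.astype(int)-a0)[150:180,280:320].mean(), bot.get_state()["force"])
cv2.imwrite('pics/z1.png',np.vstack([np.hstack([cv2.resize(S[110:275,185:405],(400,300)),cv2.resize(T[120:270,270:470],(400,300))]),np.hstack([cv2.resize(a0[110:275,185:405],(400,300)),cv2.resize(cv2.imread('pics/top0.png')[120:270,270:470],(400,300))])]))
E
```

```text
time_s: 52.95
position: [0.4756, -0.097, 0.1787]
eef_rot: [0.001, 1.0, -0.021, 0.005]
force: [1.1, -0.8, 1.5]
finger_gap: 0.001
position: [0.4562, 0.0037, 0.2614]
position: [0.4401, 0.0995, 0.2612]
position: [0.424, 0.1951, 0.261]
3.4825 [-0.3768 -0.4696 -1.0747]
```

View pics/z1.png

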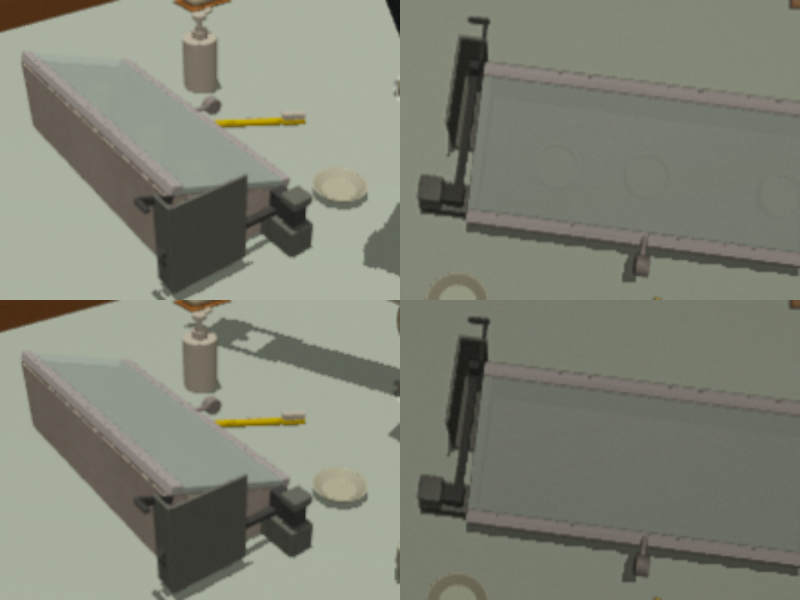

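```bash
python3 -m pendant '[[0,0,0,0,0,0,0],[0,0,0,0,0,0,0],[0,0,0,0,0,0,0]]'|head -1; python3 -c "
from plant import bot
print(bot.finish_job())"
```

```text
time_s: 54.63
the job is handed in; nothing more can be done
None
```

I handed the job in at 54.6 s. The door is shut with all three white cups standing separately inside; the hand-in gave no verdict.

- **What was there:** there were three cups, two nested on the coaster and one standing alone. I found no glasses case in either view, and no third cup in the stack.
- **What I did:** I raised the door to about 2.03 rad and let go, and it stayed up untouched. I put the lone cup in first, then the two stacked ones one at a time. I pressed the release pad fully down for about 2 s and the door sank until it rested ajar. I pushed its front edge down until it stopped.
- **Last checks:** in both views the shut door lines up with the starting pictures. The three cups show as separate round rims through the glass, and the ring dish, brush and pump look unmoved. I did not check the pill crusher again after the door was raised.

**What did not match:**
- The lone cup ended about 35 mm along from where I released it, at cabinet y ≈ -0.158 m. It was still upright and within the 0.185 m limit, so I left it.
- The cabinet position worked out from its back corners was about 7 mm off from the handle and release pad readings, and I used the latter.
- The last push on the door reached about 70 N at the fingertips after it had already stopped. That is harder than needed, though below the 120 N wrist limit.

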